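# Release a ratcheted cheese press

## Task

The cheese has been pressed long enough, so release the press: ease the crank a little further in the pressing direction, not as far as the next click, to free the pawl from its tooth, and then throw the pawl over clear of the wheel. Then wind the crank back until the stop collar on the ram comes up snug against the buffer hidden in the head, just firmly enough to feel it bear and without straining it, and let go. Never drag the pawl out against its tooth or force the wheel back against it, and leave the other things on the counter where they stand.

Things in the scene. Friction and masses are not known exactly. Their poses are not given: they have to be found in the camera images.
- press: Counter-top cheese press, fixed to the counter: wooden foot 270 x 200 mm (top at 22 mm), white mould, steel C-frame 262 mm tall with a vertical ram. Origin: on the counter under the ram's axis. Its frame is used in all entries below: x from the ram towards the column at the back, z up; crank, ratchet wheel and pawl are all on the +y side. The foot reaches from x = -105 to 165 mm.
- skirt_rim (a point): Rim of the round skirt, 44 mm bore and 12 mm deep, under the steel head (a block 167 x 50 x 65 mm, underside 195 mm above the counter). This point: on the ram's axis, 183 mm above the counter. The square ram, 18 mm thick, slides up and down through it all; its top is 283 mm above the counter when down, up to 320 mm when up. Its pressing disc now sits on a sprung follower in the mould.
- stop_collar: Stop collar: steel ring 40 mm across, 16 mm high, clamped on the ram 12 to 26 mm below the skirt's rim at the start. Origin: centre of its top face. It rises with the ram into the skirt until it meets a nylon buffer, out of sight 2 to 10 mm above the rim. Each newton at the handle above what winding takes is 4.5 N at the collar; snug is 3 to 8 N more, over 12 N strains it.
- shaft (a point): Fixed point on the axis of the crank's shaft, in the middle plane of the wheel and pawl: x = 30, y = 33, z = 225 mm of the press. The shaft runs along y.
- crank: Crank arm, shaft and steel ratchet wheel, one turning part. The wheel has 16 saw teeth 7 mm deep, 80 mm across the tips, 10 mm thick, from y = 28 to 38 mm of the press. Origin: on the shaft's axis at y = 0 of the press; its axes are the press's when the angle is 0.
- crank_angle (a joint): Angle of crank and wheel (rad); starts at -0.02 to 0. Grows as wound back: the handle rises on the ram's side and goes over the top towards the column, the ram rises 20 mm per rad. Falls as the press is tightened. Arm 90 mm; the handle stands at 155 degrees minus the angle, from +x towards +z. Stiff: takes 5 to 9 N at the handle, stays where left. One tooth is 0.393 rad.
- handle_mid (a point): Middle of the crank's dark wooden handle: level cylinder 22 mm thick, 60 mm long, along y of the press, spinning freely on its pin. It is 90 mm from the shaft's axis, at y = 91 mm of the press; the 8 mm thick crank arm is 37 mm from it towards the head. Easily pinched from above with the fingers closing along x of the press.
- pawl_angle (a joint): Pawl angle (rad), 0 with its nose down in the teeth, growing as the nose lifts and its ball lever swings towards the column, to 1.2 on its stop. Past about 0.75 it falls over and stays by its own weight, below 0.5 it falls back. Free, it needs under 1 N at the ball. It is trapped behind its tooth and comes out freely only with the crank at -0.10 to -0.28; below -0.36 it clicks to the next tooth.
- pawl_pivot (a point): Fixed point, the pawl's pivot: 48 mm along x and 50 mm above the shaft's axis, at y = 33 mm of the press. Its axis is parallel to the shaft.
- pawl_ball (a point): Centre of the 22 mm steel ball on the pawl's lever, 45 mm from the pivot. With the pawl down the lever leans 30 degrees from upright, away from the column (22.5 mm along -x, 39 mm above the pivot). It swings in the plane y = 33 mm of the press; the fingertips can push it along x, there is 33 mm of room along x between ball and ram.
- pawl: The pawl: a dark steel nose 8 mm thick and 45 mm long from the pivot to the teeth, and a lever with a ball. Origin at the pivot; its axes are the press's when the angle is 0.
- jar: A closed green glass jar with a steel lid, 72 mm across and 130 mm tall; origin under its centre; only to be left alone.
- spoon_rest: A white ceramic spoon rest, a shallow dish 96 mm across and 12 mm high with a flat tail 80 mm long; origin under the dish's centre; only to be left alone.
- ramekin: A white ceramic bowl, 84 mm across and 45 mm high; origin under its centre; only to be left alone.
- pepper_mill: A dark wooden pepper mill, 58 mm across and 168 mm tall; origin under its centre; only to be left alone.
- mug: A blue ceramic mug, 80 mm across and 90 mm tall; origin under its centre; only to be left alone.
- wooden_spoon: A wooden spoon lying on the counter, 260 mm long; origin under its middle; only to be left alone.
- salt_pot: A marble salt pot with a flat lid, 104 mm across and 82 mm tall; origin under its centre; only to be left alone.

How it is judged:
On the way, in this order (a step that is already met when the one before it is completed fails the run):
1. the pawl is thrown over clear of the wheel (pawl joint above 1.0) before the crank is wound back (crank still below 0.1) (value of joint pawl_angle above 1 rad and value of joint crank_angle below 0.1 rad), for 0.2 s.
2. the crank is wound back until the stop collar bears on the buffer in the head with at least 10 N, the pawl still thrown over (value of joint pawl_angle above 1 rad and contact force between stop_collar and press above 10 N), for 0.1 s.
At the end, for the whole second after the job is handed in: The pawl lies thrown over (above 1.0 rad), the ram is fully up with the stop collar's top inside the skirt under the head (0.5 mm or more above its rim), where it was brought to bear on the buffer, and the crank is at rest and let go (value of joint pawl_angle above 1 rad and z of stop_collar in the frame of skirt_rim above 0.0005 m and velocity of joint crank_angle between -0.05 and 0.05 rad/s); the robot touches nothing.
It fails at once if the pawl dragged against its tooth, or the wheel forced back against the pawl (more than 12 N between nose and wheel) (contact force between pawl and crank above 12 N).
It fails at once if the press tightened as far as the next click (crank below -0.36) (value of joint crank_angle below -0.36 rad).
It fails at once if the collar strained against its buffer (more than 60 N) (contact force between stop_collar and press above 60 N).
It fails at once if something else on the counter moved by more than 30 mm (distance of any of jar, spoon_rest, ramekin, pepper_mill, mug, wooden_spoon, salt_pot from where it was at the start of the episode above 0.03 m).
It also fails if it takes over 72 s, if anything falls off the work surface, if the arm or the gripper's body presses on something with over 40 N, if the wrist force passes 120 N, or if a joint passes its speed limit or range.

## Robot

A 6-joint arm with a two-finger parallel gripper is mounted at the origin on the work surface. World frame = base frame: x ahead of the robot, y to its left, z up, the work surface at z = 0. Lengths are in m, angles in rad, forces in N, time in s.
With the tool pointing down it reaches from about 0.375 to 0.9 m from the base axis. Payload 3.1 kg.
Tool frame: the origin (TCP) lies on the mounting face of the last link; the fingertips stand 182 mm ahead of it and the grasp point (between the pads) lies 164 mm ahead of it; z points along the fingers, y is the line along which they close (so a half turn about z gives the same grasp; the last joint's range is limited). The gripper opens to 87 mm and grips with 3 to 60 N. Pads are 19 mm wide; open, the fingers measure 117 mm over their backs; the gripper's body (75 mm by 190 mm) begins 51 mm behind the grasp point.
Start: joints at [-1.367, 0.527, 1.433, -0, 1.181, -0.178], TCP at [0.233, -0.58, 0.405] pointing down, gripper open.
Joint ranges: [-3.08, 3.08], [-0.75, 2.2], [0.22, 2.44], [-1.43, 4.57], [0, 2.65], [-2.85, 2.85]. Speed limits (rad/s): [2.79, 2.79, 3.14, 3.14, 3.14, 3.14].

## Interface

Orientations are given as a unit quaternion [w, x, y, z].
In Python, from plant import status, camera, workorder, spot_in gives the robot as it stands. The module is installed in compiled form; this text tells all that it offers.
- The arm moves only by the tool arm_command, never from a script. Its argument "commands" is a list of rows, each a list of 7 numbers: the shift along the tool's x, y, z in mm, then the turn, a rotation vector about the tool's x, y, z in degrees, then the finger opening in mm, from 0 to 87. In form: [[tx, ty, tz, wx, wy, wz, grip], ...]. A call has 1 to 12 rows; each row shifts and turns the commanded pose from where the row before left it, along the tool's axes as they then stand; what a row does not reach is not made up. A row lasts 1/12 s, in which the tool goes at most 41.7 mm and 7.16 degrees, less where a joint would pass 70% of its speed; a pose out of reach is approached as far as the arm can. A call is refused whole if a number of a shift passes 41.7 or a number of a turn 7.16, either way. A call with a gripper value outside its range is refused whole. The fingers move at their own pace and stop on an object; "newtons" is the grip in N (left out, the last holds). Time passes only in rows, so rows that do not move let the fingers close. It gives the time, the measured TCP pose, the force, the opening and the grip force at its end, in the units of the state.
- status.state(): the state, without advancing time (a new reading comes with each control period).
- camera(name): name is "scene" or "top" or "wrist"; returns a dict with "color" (400x640x3 uint8, red, green, blue), "vertical_fov" (degrees; the focal length in pixels is half the picture's height over the tangent of half this angle, whatever the lens; pixels are square), "cx", "cy" (the principal point, pixels), "k1" (the pictures are not rectified: a ray, as slopes to the right and down, at radius r is drawn at 1 + k1 r^2 times it, then the intrinsics apply), "position" and "rotation" of the camera in the world. Camera axes: x right, y down, z forward; pixel columns grow to the right and rows downward; lengths in m; the calibration is good to about 2 mm. A picture is of the moment at which its call begins. There is no depth.
- workorder.finish_job(): hands the job in; it is judged then, once.
Trained networks look in a picture, given as the dict that the camera call returned (one of the last four; its "shot" number tells which), for a name from the list of things; names that differ only in an ending like _2 or _b are one class to them, and where a whole thing is asked for, a point or a joint stands for the part that bears it (a point fixed in the world has none). Each returns a list of dicts, best first, with "score" (0 to 1); they miss things now and then, are a little off and sometimes report something else, mostly with a low value. They report only what shows in the picture. A call takes as long as a camera call.
- spot_in(picture, thing): "location" ([x, y, z] in m, in world coordinates, good to about 4 mm: the middle of the surface that is visible of it).
The state is a dict: "time": time; "joint_positions": joint angles; "joint_vel": joint speeds; "joint_torque": joint torques, N m; "eef_pos": TCP position; "ee_rot": TCP orientation; "ft_force": force on the tool from outside, world axes, zero at the start; "torque": the same for the moment, N m; "opening": finger opening in m; "grasp_force": force on a finger pad.
Only numpy, scipy, OpenCV 4.12 (cv2) and the standard library are available. Lean on these libraries where they do the work, as an engineer would, in place of code of your own. Each camera call takes 0.05 s, during which the arm holds its last target. There are 200 camera calls.

## Working session

There is one attempt and no reset: what is moved stays moved. The work goes in short steps, Python scripts to look and compute and a tool call to move; the robot and the scene stay as the last step left them, time stands still between calls to the robot, and variables do not carry over. Pictures are saved under pics/ and viewed, at most 10 in all, crops included, and the job is handed in when it is done.

Besides the shell and the picture viewer there is one more tool, called after "Request:" as name(argument=value, ...) on one line, values as JSON. arm_command: Moves the arm, as the interface text tells. Its arguments: {"type":"object","properties":{"commands":{"type":"array"},"newtons":{"type":"number"}},"required":["commands"]}

```bash
mkdir -p pics; cat > h.py <<'E'
import numpy as np, cv2
from plant import status, camera, workorder, spot_in
from scipy.spatial.transform import Rotation as R
def K(c):
    f=200/np.tan(np.radians(c["vertical_fov"])/2); return f
def rot(c):
    r=np.array(c["rotation"],float); 
    return r if r.shape==(3,3) else R.from_quat(r,scalar_first=True).as_matrix()
def proj(c,P):
    p=(np.atleast_2d(P)-np.array(c["position"]))@rot(c); s=p[:,:2]/p[:,2:]
    s=s*(1+c["k1"]*(s**2).sum(1,keepdims=True))
    return s*K(c)+[c["cx"],c["cy"]]
E
python3 - <<'E'
from h import *
s=status.state(); print({k:np.round(v,3) for k,v in s.items()})
for n in("scene","top"):
    c=camera(n); cv2.imwrite(f"pics/{n}0.png",c["color"][:,:,::-1]); print(n,c["position"],c["rotation"],c["vertical_fov"],c["k1"])
    for t in("press","crank","handle_mid","pawl_ball","stop_collar","pawl","jar","spoon_rest","ramekin","pepper_mill","mug","wooden_spoon","salt_pot"):
        print(t,[(np.round(d["location"],3).tolist(),round(d["score"],2)) for d in spot_in(c,t)[:2]])
E
```

```text
{'time': np.float64(0.0), 'joint_positions': array([-1.367,  0.528,  1.434,  0.   ,  1.181, -0.179]), 'joint_vel': array([-0.001, -0.002, -0.001, -0.001,  0.   ,  0.   ]), 'joint_torque': array([  0.   , -44.004, -17.659,   0.063,   0.058,  -0.   ]), 'eef_pos': array([ 0.233, -0.579,  0.404]), 'ee_rot': array([-0.001,  0.982,  0.19 , -0.   ]), 'ft_force': array([ 0.555,  0.269, -0.039]), 'torque': array([-0.058,  0.023,  0.017]), 'grasp_force': np.float64(0.0), 'opening': np.float64(0.087)}
scene [ 1.21381009 -0.71358948  1.1059238 ] [-0.36454661  0.86315972  0.3188564  -0.1427994 ] 57.42539944366718 -0.06836136672879956
press [([0.578, -0.112, 0.088], 0.56)]
crank [([0.479, -0.049, 0.263], 0.45)]
handle_mid [([0.468, -0.018, 0.269], 0.58)]
pawl_ball [([0.583, -0.061, 0.302], 0.54), ([0.473, -0.056, 0.26], 0.22)]
stop_collar [([0.536, -0.111, 0.166], 0.43), ([0.478, -0.046, 0.263], 0.23)]
pawl []
jar [([0.642, 0.123, 0.093], 0.59)]
spoon_rest [([0.453, 0.15, 0.008], 0.53)]
ramekin [([0.731, -0.055, 0.022], 0.96), ([0.616, 0.454, 0.058], 0.62)]
pepper_mill [([0.575, -0.276, 0.099], 0.
[... 277 characters left out ...]
78264965182
press [([0.532, -0.091, 0.029], 0.6), ([0.458, -0.015, 0.27], 0.34)]
crank [([0.487, -0.046, 0.263], 0.52), ([0.53, -0.088, 0.029], 0.24)]
handle_mid [([0.458, -0.015, 0.269], 0.49)]
pawl_ball [([0.574, -0.06, 0.316], 0.62)]
stop_collar [([0.53, -0.092, 0.024], 0.19)]
pawl []
jar [([0.615, 0.136, 0.134], 0.71)]
spoon_rest [([0.489, -0.041, 0.263], 0.71), ([0.437, 0.105, 0.008], 0.55)]
ramekin [([0.747, -0.068, 0.02], 0.89)]
pepper_mill [([0.541, -0.253, 0.128], 0.78)]
mug [([0.688, 0.361, 0.013], 0.69), ([0.611, 0.481, 0.042], 0.63)]
wooden_spoon [([0.69, 0.359, 0.017], 0.96), ([0.604, -0.476, 0.072], 0.58)]
salt_pot [([0.602, -0.478, 0.071], 0.78), ([0.575, -0.06, 0.316], 0.63)]
```

View pics/scene0.png

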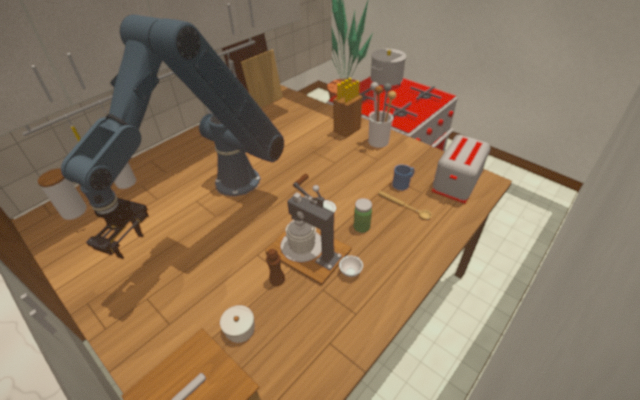

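View pics/top0.png

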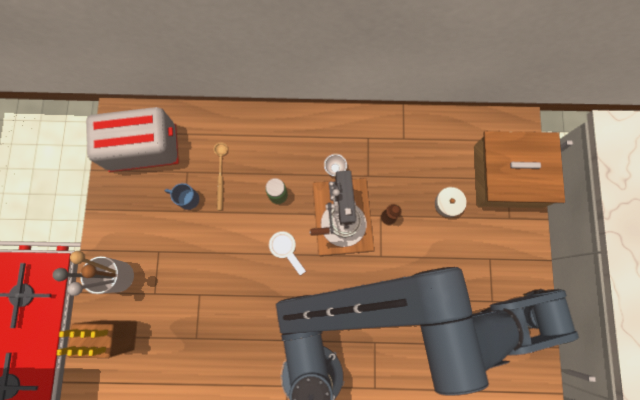

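The scene picture shows the press at about (310,230), with the ball lever and handle around (305,185). In the top picture the handle is at (320,231), the ball is near (335,190) and the head runs up the image, so the press's x is roughly world x with a yaw of about 7 degrees. I'll rise, turn the tool by 75 degrees, and look closer with the wrist camera.

Request:
arm_command(commands=[[0, 0, -20, 0, 0, -6.8, 87], [0, 0, -20, 0, 0, -6.8, 87], [0, 0, -20, 0, 0, -6.8, 87], [0, 0, -20, 0, 0, -6.8, 87], [0, 0, -20, 0, 0, -6.8, 87], [0, 0, -20, 0, 0, -6.8, 87], [0, 0, -20, 0, 0, -6.8, 87], [0, 0, -20, 0, 0, -6.8, 87], [0, 0, -20, 0, 0, -6.8, 87], [0, 0, -20, 0, 0, -6.8, 87], [0, 0, 0, 0, 0, -6.8, 87], [0, 0, 0, 0, 0, 0, 87]])

```text
time: 2.4
eef_pos: [0.2334, -0.5796, 0.6066]
ee_rot: [0.001, 0.664, 0.748, -0.001]
ft_force: [-0.2, -0.3, -0.4]
opening: 0.0869
grasp_force: 0.0
```

Request:
arm_command(commands=[[36, 10, 0, 0, 0, 0, 87], [36, 10, 0, 0, 0, 0, 87], [36, 10, 0, 0, 0, 0, 87], [36, 10, 0, 0, 0, 0, 87], [36, 10, 0, 0, 0, 0, 87], [36, 10, 0, 0, 0, 0, 87], [36, 10, 0, 0, 0, 0, 87], [36, 10, 0, 0, 0, 0, 87], [36, 10, 0, 0, 0, 0, 87], [36, 10, 0, 0, 0, 0, 87], [36, 10, 0, 0, 0, 0, 87], [36, 10, 0, 0, 0, 0, 87]])

```text
time: 3.4
eef_pos: [0.3014, -0.1347, 0.604]
ee_rot: [-0.001, 0.666, 0.746, 0.0]
ft_force: [1.0, 0.5, -0.6]
opening: 0.0872
grasp_force: 0.0
```

Request:
arm_command(commands=[[36, 32, 0, 0, 0, 0, 87], [36, 32, 0, 0, 0, 0, 87], [36, 32, 0, 0, 0, 0, 87], [0, 0, 0, 0, 0, 0, 87], [0, 0, 0, 0, 0, 0, 87]])

```text
time: 3.82
eef_pos: [0.3739, -0.0319, 0.6039]
ee_rot: [-0.001, 0.663, 0.749, -0.0]
ft_force: [0.5, 0.3, 0.7]
opening: 0.087
grasp_force: 0.0
```

```bash
python3 - <<'E'
from h import *
s=status.state(); print(s["time"],s["eef_pos"],R.from_quat(s["ee_rot"],scalar_first=True).as_matrix().round(3).tolist(),s["ft_force"])
for n in("wrist","scene","top"):
    c=camera(n); cv2.imwrite(f"pics/{n}1.png",c["color"][:,:,::-1]); print(n,c["position"],c["rotation"],c["vertical_fov"],c["k1"])
    for t in("press","crank","handle_mid","pawl_ball","stop_collar","pawl"):
        print(t,[(np.round(d["location"],3).tolist(),round(d["score"],2)) for d in spot_in(c,t)[:2]])
E
```

```text
3.8167 [ 0.37387037 -0.03186296  0.60394175] [[-0.122, 0.993, -0.002], [0.993, 0.122, 0.001], [0.001, -0.002, -1.0]] [0.51295108 0.25092978 0.69227712]
wrist [0.36489968 0.04047432 0.5844213 ] [0.13286086 0.98928756 0.06007656 0.00699374] 62.64124772728706 -0.01439259981443823
press [([0.509, -0.059, 0.054], 0.64)]
crank [([0.51, -0.048, 0.257], 0.72)]
handle_mid [([0.462, -0.009, 0.274], 0.6), ([0.611, 0.135, 0.122], 0.33)]
pawl_ball [([0.569, -0.056, 0.27], 0.51)]
stop_collar [([0.573, -0.057, 0.27], 0.58)]
pawl [([0.574, -0.058, 0.264], 0.77)]
scene [ 1.21381009 -0.71358948  1.1059238 ] [-0.36454661  0.86315972  0.3188564  -0.1427994 ] 57.42539944366718 -0.06836136672879956
press [([0.576, -0.111, 0.09], 0.81)]
crank [([0.476, -0.048, 0.263], 0.45)]
handle_mid [([0.466, -0.017, 0.27], 0.38)]
pawl_ball [([0.581, -0.06, 0.299], 0.58)]
stop_collar [([0.535, -0.112, 0.165], 0.41)]
pawl [([0.583, -0.065, 0.3], 0.5)]
top [ 0.26772281 -0.01496228  1.68995281] [-0.07211628  0.71096109 -0.69583183  0.07177493] 46.47809815389836 0.02057978264965182
press [([0.573, -0.106, 0.03], 0.77)]
crank []
handle_mid [([0.69, 0.362, 0.011], 0.23)]
pawl_ball [([0.597, -0.474, 0.072], 0.21)]
stop_collar []
pawl [([0.573, -0.105, 0.03], 0.49)]
```

View pics/wrist1.png

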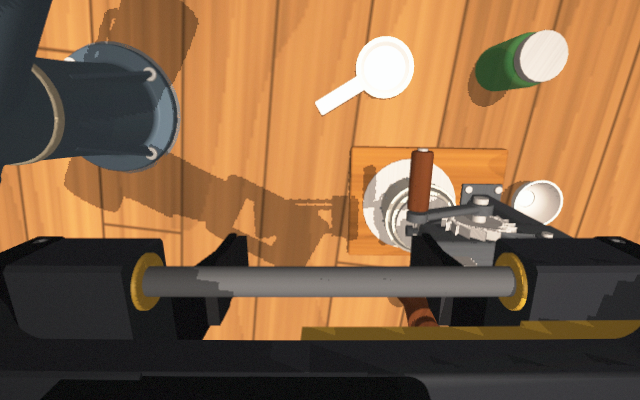

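The wrist picture shows the handle from (423,152) to (419,213), foot corners near (350,148) and (507,150), and the ball around (482,200). I'll zoom in for the pixels and fit the press's pose to them.

```bash
python3 - <<'E'
from h import *
i=cv2.imread("pics/wrist1.png")[135:265,340:540]; cv2.imwrite("pics/w1c.png",cv2.resize(i,None,fx=4,fy=4,interpolation=cv2.INTER_CUBIC))
i=cv2.imread("pics/scene1.png")[165:285,255:375]; cv2.imwrite("pics/s1c.png",cv2.resize(i,None,fx=5,fy=5,interpolation=cv2.INTER_CUBIC))
E
```

```text
(no output)
```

View pics/w1c.png

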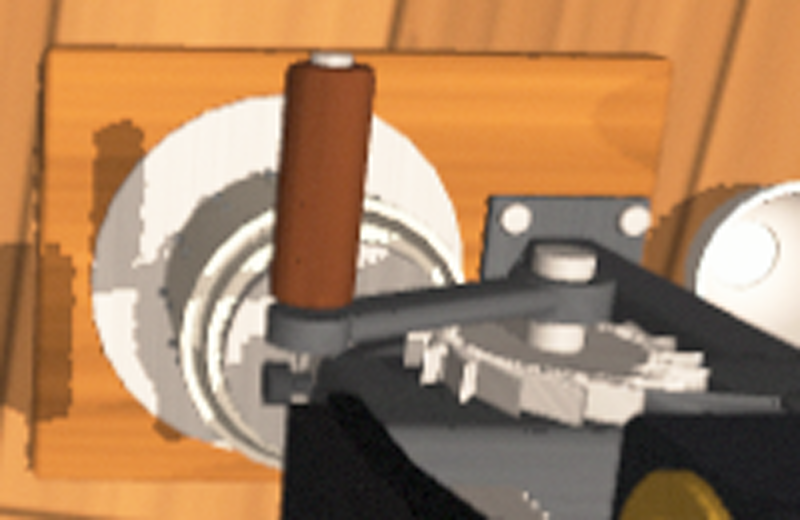

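View pics/s1c.png

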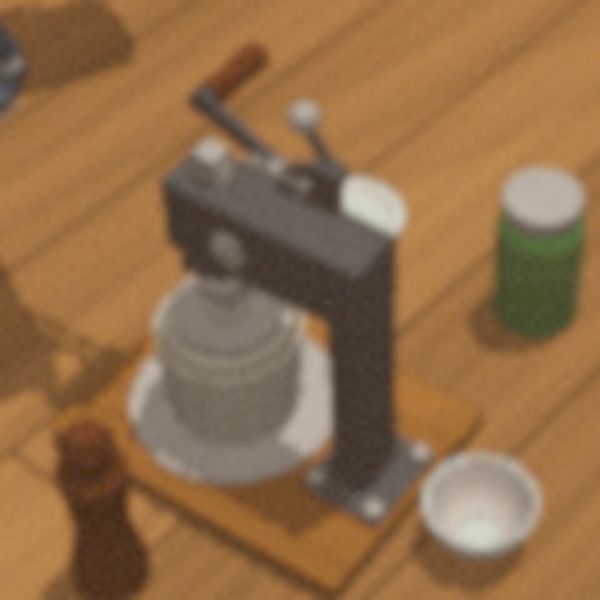

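The wrist crop shows the foot's corners at (352,147), (507,149.5) and (347.5,254.5), with the handle's ends at (422.5,151.5) and (418,211). The scene crop shows the ball at (315.8,187.8), the ram top at (297,195) and foot corners at (351.4,248.6) and (321.4,281).

```bash
python3 - <<'E'
from h import *
from scipy.optimize import least_squares
w=camera("wrist"); s=camera("scene")
def W(p,q):
    x,y,a=p; q=np.array(q)/1000; return np.c_[x+q[:,0]*np.cos(a)-q[:,1]*np.sin(a), y+q[:,0]*np.sin(a)+q[:,1]*np.cos(a), q[:,2]]
t=np.radians(155); hx,hz=30+90*np.cos(t),225+90*np.sin(t)
wq=[[-105,100,22],[165,100,22],[-105,-100,22],[hx,121,hz],[hx,61,hz]]; wp=[[352,146.8],[507,149.5],[347.5,254.5],[422.5,151.8],[418.2,211]]
sq=[[55.5,33,314],[0,0,283],[165,100,22],[165,-100,22],[hx,121,hz],[-105,-100,22]]; sp=[[315.8,187.8],[297,195],[351.4,248.6],[321.4,281],[307,175.6],[999,999]]
f=lambda p:np.r_[(proj(w,W(p,wq))-wp).ravel(),(proj(s,W(p,sq[:5]))-sp[:5]).ravel()]
for name,g in(("both",f),("wrist",lambda p:f(p)[:10]),("scene",lambda p:f(p)[10:])):
    r=least_squares(g,[.53,-.09,.12]); print(name,r.x,np.round(f(r.x).reshape(-1,2),1).tolist())
    if name=="both":print(W(r.x,[[hx,91,hz],[55.5,33,314]]))
E
```

```text
both [ 0.52424881 -0.10241815  0.10587998] [[-0.9, 0.1], [2.0, -0.6], [0.6, 0.9], [0.1, -0.7], [-0.6, -1.0], [-1.2, 1.5], [-1.1, 0.6], [-0.4, -0.9], [-0.8, 2.9], [-1.1, 0.4]]
[[ 0.46335281 -0.01737755  0.26303564]
 [ 0.5759505  -0.06373759  0.314     ]]
wrist [ 0.52381363 -0.10320963  0.10078324] [[-0.9, 0.2], [1.9, 0.3], [0.0, 0.9], [0.2, -0.2], [-0.8, -0.5], [-1.5, 1.7], [-1.4, 0.6], [-0.7, -0.7], [-1.3, 3.1], [-1.2, 0.5]]
scene [ 0.52316694 -0.09597136  0.09523468] [[-0.3, -4.4], [2.8, -3.5], [-0.1, -3.0], [1.7, -8.0], [0.2, -7.6], [-0.2, 0.5], [-0.0, -0.5], [0.4, -1.7], [-0.4, 1.8], [0.2, -0.5]]
```

The fit is consistent: origin (0.524, -0.102), yaw about 6 degrees, and the handle at (0.463, -0.017, 0.263). Next I move above the handle and descend.

Request:
arm_command(commands=[[2, 18, 0, 0, 0, 1.1, 87], [2, 18, 0, 0, 0, 0, 87], [2, 18, 0, 0, 0, 0, 87], [2, 18, 0, 0, 0, 0, 87], [2, 18, 0, 0, 0, 0, 80], [0, 0, 25, 0, 0, 0, 70], [0, 0, 25, 0, 0, 0, 60], [0, 0, 25, 0, 0, 0, 60], [0, 0, 25, 0, 0, 0, 60], [0, 0, 0, 0, 0, 0, 60], [0, 0, 0, 0, 0, 0, 60]], newtons=3)

```text
time: 5.88
eef_pos: [0.462, -0.015, 0.5041]
ee_rot: [-0.001, 0.671, 0.741, -0.001]
ft_force: [-0.6, 0.2, 0.5]
opening: 0.0611
grasp_force: 0.0
```

```bash
cat >> h.py <<'E'
def W(q,p=(.5242,-.1025,.104)):
    x,y,a=p; q=np.atleast_2d(q)/1000; return np.c_[x+q[:,0]*np.cos(a)-q[:,1]*np.sin(a), y+q[:,0]*np.sin(a)+q[:,1]*np.cos(a), q[:,2]]
def P(w,p=(.5242,-.1025,.104)):
    x,y,a=p; d=np.array(w[:2])-[x,y]; return np.r_[d[0]*np.cos(a)+d[1]*np.sin(a),-d[0]*np.sin(a)+d[1]*np.cos(a),w[2]]*1000
def rep():
    s=status.state(); m=R.from_quat(s["ee_rot"],scalar_first=True).as_matrix()
    g=np.array(s["eef_pos"])+m[:,2]*.164
    print("t",s["time"],"grasp pt press mm",P(g).round(1),"yaw y",np.degrees(np.arctan2(m[1,1],m[0,1])).round(2),"tilt",m[:,2].round(4),"F",np.round(s["ft_force"],1),"op",round(s["opening"]*1e3,1),"g",s["grasp_force"])
E
python3 - <<'E'
from h import *
rep()
c=camera("wrist"); i=c["color"][:,:,::-1].copy()
for q in W([[-51.6,121,263],[-51.6,61,263],[55.5,33,314],[30,33,225]]):
    u=proj(c,q)[0]; print(u)
cv2.imwrite("pics/w2.png",i)
E
```

```text
t 5.8833 grasp pt press mm [-53.3  93.7 340.1] yaw y 5.64 tilt [-3.e-03  9.e-04 -1.e+00] F [-0.6  0.2  0.5] op 61.1 g 0.0
[331.44254573 180.88958443]
[331.81134847 261.01161743]
[507.97912144 338.35341966]
[425.55206405 270.94798695]
```

View pics/w2.png

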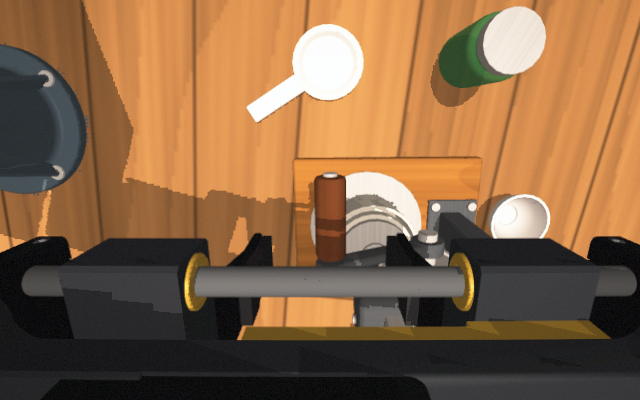

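The handle sits at (330,178)-(331,260), matching the prediction (331,181)-(332,261) to within a millimetre. Descend and close lightly.

Request:
arm_command(commands=[[3, 1.5, 20, 0, 0, 0, 60], [0, 0, 20, 0, 0, 0, 60], [0, 0, 20, 0, 0, 0, 60], [0, 0, 17, 0, 0, 0, 60], [0, 0, 0, 0, 0, 0, 60], [0, 0, 0, 0, 0, 0, 40], [0, 0, 0, 0, 0, 0, 30], [0, 0, 0, 0, 0, 0, 15], [0, 0, 0, 0, 0, 0, 15], [0, 0, 0, 0, 0, 0, 15], [0, 0, 0, 0, 0, 0, 15], [0, 0, 0, 0, 0, 0, 15]], newtons=3)

```text
time: 6.93
eef_pos: [0.4625, -0.0118, 0.4278]
ee_rot: [-0.001, 0.671, 0.741, -0.001]
ft_force: [-6.3, -1.5, 0.0]
opening: 0.0219
grasp_force: 3.8
```

```bash
python3 - <<'E'
from h import *
rep()
E
```

```text
t 6.9333 grasp pt press mm [-52.4  96.6 263.8] yaw y 5.66 tilt [-2.9e-03 -1.0e-04 -1.0e+00] F [-6.3 -1.5  0. ] op 21.9 g 3.7812376767396927
```

Request:
arm_command(commands=[[0, -1, 0, 0, 0, 0, 15], [0, 0, 0, 0, 0, 0, 15], [0, 0, 0, 0, 0, 0, 15]], newtons=20)

```text
time: 7.18
eef_pos: [0.462, -0.0119, 0.4278]
ee_rot: [-0.0, 0.671, 0.741, -0.0]
ft_force: [-2.3, -0.7, 2.5]
opening: 0.0214
grasp_force: 20.0
```

Request:
arm_command(commands=[[0, -0.8, 1.7, 0, 0, 0, 15], [0, -0.8, 1.8, 0, 0, 0, 15], [0, -0.7, 1.8, 0, 0, 0, 15], [0, -0.7, 1.8, 0, 0, 0, 15], [0, -0.6, 1.8, 0, 0, 0, 15], [0, -0.6, 1.8, 0, 0, 0, 15], [0, -0.5, 1.8, 0, 0, 0, 15], [0, -0.5, 1.8, 0, 0, 0, 15], [0, -0.4, 1.8, 0, 0, 0, 15], [0, 0, 0, 0, 0, 0, 15], [0, 0, 0, 0, 0, 0, 15]])

```text
time: 8.1
eef_pos: [0.4565, -0.0125, 0.4117]
ee_rot: [-0.0, 0.671, 0.741, -0.0]
ft_force: [-2.7, -1.4, 4.1]
opening: 0.0215
grasp_force: 20.0
```

```bash
python3 - <<'E'
from h import *
rep()
c=camera("wrist"); cv2.imwrite("pics/w3.png",c["color"][:,:,::-1])
E
```

```text
t 8.1 grasp pt press mm [-58.1  96.5 247.7] yaw y 5.64 tilt [-6.e-04 -1.e-04 -1.e+00] F [-2.7 -1.4  4.1] op 21.5 g 20.008994936943054
```

The crank is eased to about -0.18 rad. Release, rise and go above the ball.

Request:
arm_command(commands=[[0, 0, 0, 0, 0, 0, 40], [0, 0, 0, 0, 0, 0, 60], [0, 0, 0, 0, 0, 0, 60], [0, 0, -30, 0, 0, 0, 60], [0, 0, -30, 0, 0, 0, 60], [0, 0, -32, 0, 0, 0, 50], [0, 0, -30, 0, 0, 0, 40], [-20, 36, 0, 0, 0, 0, 40], [-20, 36, 0, 0, 0, 0, 40], [-23, 36, 0, 0, 0, 0, 40], [0, 0, 0, 0, 0, 0, 40], [0, 0, 0, 0, 0, 0, 40]])

```text
time: 9.15
eef_pos: [0.5712, -0.0653, 0.5321]
ee_rot: [-0.001, 0.672, 0.741, -0.0]
ft_force: [-0.4, -0.8, 0.0]
opening: 0.0403
grasp_force: 0.0
```

```bash
python3 - <<'E'
from h import *
rep()
ps=[]
for n in("scene","wrist"):
    c=camera(n)
    i=c["color"][:,:,::-1]
    th=np.radians(155+.18*57.3)
    for q in W([[55.5,33,314],[30+90*np.cos(th),121,225+90*np.sin(th)]]): print(n,proj(c,q)[0])
    if n=="scene":
        i=i[145:265,235:395]; i=cv2.resize(i,None,fx=5,fy=5,interpolation=cv2.INTER_CUBIC); print("offset 235,145 x5")
    cv2.imwrite(f"pics/{n}4.png",i)
E
```

```text
t 9.15 grasp pt press mm [ 50.4  32.3 368.1] yaw y 5.56 tilt [-1.2e-03  7.0e-04 -1.0e+00] F [-0.4 -0.8  0. ] op 40.3 g 0.0
scene [314.54186918 189.36166415]
scene [304.95819918 178.67886653]
offset 235,145 x5
wrist [339.29850395 230.16946918]
wrist [190.82098709  93.66502849]
```

View pics/scene4.png

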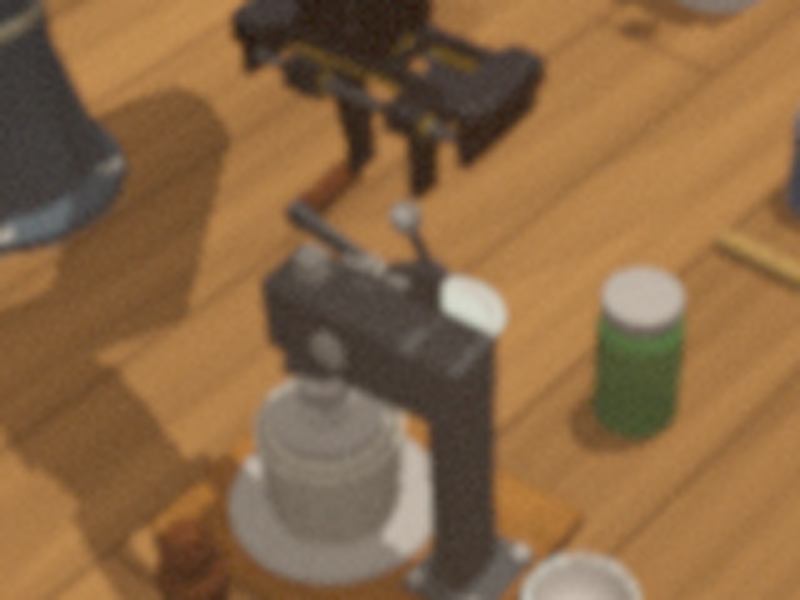

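The ball is at (316,188) in the scene, within 2 px of the prediction, and the handle has visibly dropped. Next I lower the fingers either side of the ball and push it over.

Request:
arm_command(commands=[[0.5, 6, 0, 0, 0, 0, 46], [0, 0, 12, 0, 0, 0, 46], [0, 0, 12, 0, 0, 0, 46], [0, 0, 12, 0, 0, 0, 46], [0, 0, 12, 0, 0, 0, 46], [0, 0, 0, 0, 0, 0, 46], [0, 0, 0, 0, 0, 0, 46]])

```text
time: 9.83
eef_pos: [0.5747, -0.0624, 0.4857]
ee_rot: [-0.0, 0.671, 0.741, -0.0]
ft_force: [-0.4, -0.5, -0.9]
opening: 0.0461
grasp_force: 0.0
```

Request:
arm_command(commands=[[0, 6, 0, 0, 0, 0, 46], [0, 6, 0, 0, 0, 0, 46], [0, 6, 0, 0, 0, 0, 46], [0, 6, 0, 0, 0, 0, 46], [0, 6, 0, 0, 0, 0, 46], [0, 0, 0, 0, 0, 0, 46]])

```text
time: 10.33
eef_pos: [0.6065, -0.0601, 0.4857]
ee_rot: [0.001, 0.671, 0.741, 0.001]
ft_force: [0.9, -0.2, -0.3]
opening: 0.0462
grasp_force: 0.0
```

```bash
python3 - <<'E'
from h import *
rep()
c=camera("scene")
for a in (0,.5,.7,1.2):
    l=np.radians(120)-a; print(a,proj(c,W([78+45*np.cos(l),33,275+45*np.sin(l)]))[0])
print(spot_in(c,"pawl_ball")[:2])
E
```

```text
t 10.3333 grasp pt press mm [ 86.6  33.6 321.7] yaw y 5.65 tilt [ 1.8e-03 -2.0e-04 -1.0e+00] F [ 0.9 -0.2 -0.3] op 46.2 g 0.0
0 [314.54222064 189.36825986]
0.5 [319.74734258 190.39487778]
0.7 [321.98290003 191.56978994]
1.2 [327.12735947 196.00977411]
[]
```

Request:
arm_command(commands=[[0, 6, 0, 0, 0, 0, 46], [0, 6, 0, 0, 0, 0, 46], [0, 6, 0, 0, 0, 0, 46], [0, 5, 0, 0, 0, 0, 46], [0, 4, 0, 0, 0, 0, 46], [0, 0, 0, 0, 0, 0, 46], [0, 0, 0, 0, 0, 0, 46], [0, 0, 0, 0, 0, 0, 46]])

```text
time: 11.1
eef_pos: [0.6319, -0.0574, 0.4855]
ee_rot: [-0.0, 0.672, 0.741, -0.0]
ft_force: [-0.1, 0.7, 0.2]
opening: 0.0462
grasp_force: 0.0
```

```bash
python3 - <<'E'
from h import *
rep()
c=camera("wrist"); cv2.imwrite("pics/w5.png",c["color"][:,:,::-1])
for a in (0,.75,1.2):
    l=np.radians(120)-a; print(a,proj(c,W([78+45*np.cos(l),33,275+45*np.sin(l)]))[0])
E
```

```text
t 11.1 grasp pt press mm [111.7  33.7 321.5] yaw y 5.63 tilt [-5.e-04  1.e-04 -1.e+00] F [-0.1  0.7  0.2] op 46.2 g 0.0
0 [218.05346908 263.45537578]
0.75 [280.96641152 267.56385703]
1.2 [318.290083   259.64731747]
```

View pics/w5.png

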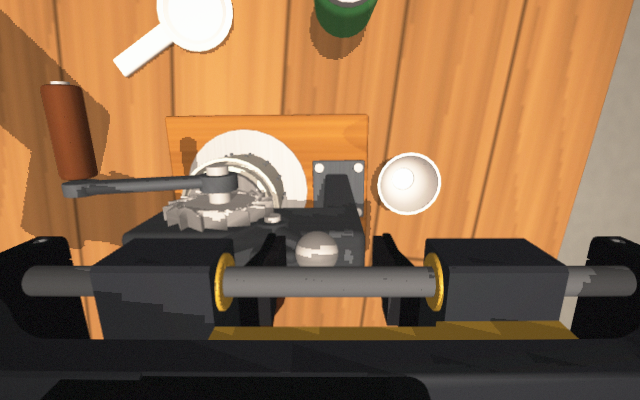

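The ball is at (317,252), the predicted place for 1.2 rad, so the pawl is thrown over. Back to the handle.

Request:
arm_command(commands=[[0, 0, -23, 0, 0, 0, 46], [0, 0, -23, 0, 0, 0, 50], [9, -24, 0, 0, 0, 0, 60], [9, -24, 0, 0, 0, 0, 60], [9, -24, 0, 0, 0, 0, 60], [9, -24, 0, 0, 0, 0, 60], [9, -24, 0, 0, 0, 0, 60], [9, -24, 0, 0, 0, 0, 60], [9, -25, 0, 0, 0, 0, 60], [0, 0, 0, 0, 0, 0, 60], [0, 0, 0, 0, 0, 0, 60]])

```text
time: 12.07
eef_pos: [0.4563, -0.0109, 0.5322]
ee_rot: [0.001, 0.671, 0.741, 0.0]
ft_force: [-0.1, 0.0, -0.2]
opening: 0.0597
grasp_force: 0.0
```

```bash
python3 - <<'E'
from h import *
rep()
E
```

```text
t 12.0667 grasp pt press mm [-57.8  98.1 368.2] yaw y 5.64 tilt [ 1.1e-03 -3.0e-04 -1.0e+00] F [-0.1  0.  -0.2] op 59.7 g 0.0
```

Request:
arm_command(commands=[[-1, 0, 24, 0, 0, 0, 60], [0, 0, 24, 0, 0, 0, 60], [0, 0, 24, 0, 0, 0, 60], [0, 0, 24, 0, 0, 0, 60], [0, 0, 24.5, 0, 0, 0, 60], [0, 0, 0, 0, 0, 0, 60], [0, 0, 0, 0, 0, 0, 40], [0, 0, 0, 0, 0, 0, 30], [0, 0, 0, 0, 0, 0, 15], [0, 0, 0, 0, 0, 0, 15], [0, 0, 0, 0, 0, 0, 15], [0, 0, 0, 0, 0, 0, 15]], newtons=20)

```text
time: 13.07
eef_pos: [0.4579, -0.0124, 0.412]
ee_rot: [0.001, 0.672, 0.741, 0.0]
ft_force: [-0.2, -0.5, 0.1]
opening: 0.0275
grasp_force: 0.0
```

```bash
python3 - <<'E'
from h import *
rep()
E
```

```text
t 13.0667 grasp pt press mm [-56.3  96.4 248. ] yaw y 5.63 tilt [ 1.8e-03 -5.0e-04 -1.0e+00] F [-0.2 -0.5  0.1] op 27.5 g 0.0
```

Request:
arm_command(commands=[[0, 0, 0, 0, 0, 0, 15], [0, 0, 0, 0, 0, 0, 15], [0, 0, 0, 0, 0, 0, 15], [0, 0, 0, 0, 0, 0, 15]], newtons=25)

```text
time: 13.4
eef_pos: [0.4569, -0.0123, 0.4113]
ee_rot: [-0.001, 0.671, 0.741, -0.001]
ft_force: [-5.3, -1.2, 4.8]
opening: 0.0212
grasp_force: 25.0
```

Request:
arm_command(commands=[[0, 1.2, -4.3, 0, 0, 0, 15], [0, 1.5, -4.3, 0, 0, 0, 15], [0, 1.7, -4.2, 0, 0, 0, 15], [0, 1.9, -4.1, 0, 0, 0, 15], [0, 2.1, -4, 0, 0, 0, 15], [0, 2.3, -3.9, 0, 0, 0, 15], [0, 0, 0, 0, 0, 0, 15]])

```text
time: 13.98
eef_pos: [0.4674, -0.0113, 0.4355]
ee_rot: [-0.002, 0.671, 0.741, -0.002]
ft_force: [-6.0, -1.7, 1.2]
opening: 0.0214
grasp_force: 25.0
```

```bash
cat >> h.py <<'E'
def rep2():
    rep(); s=status.state(); g=np.array(s["eef_pos"])+R.from_quat(s["ee_rot"],scalar_first=True).as_matrix()[:,2]*.164
    p=P(g); ph=np.arctan2(p[2]-225,p[0]-30); F=np.array(s["ft_force"]); fx=F[0]*np.cos(.104)+F[1]*np.sin(.104)
    print("phi",np.degrees(ph).round(1),"r",np.hypot(p[2]-225,p[0]-30).round(1),"crank",(np.radians(155)-ph).round(3),"Ftan (resist)",-(fx*np.sin(ph)-F[2]*np.cos(ph)).round(2),"Frad",(fx*np.cos(ph)+F[2]*np.sin(ph)).round(2))
E
python3 - <<'E'
from h import *
rep2()
E
```

```text
t 13.9833 grasp pt press mm [-48.   96.8 271.5] yaw y 5.66 tilt [-6.e-03  1.e-04 -1.e+00] F [-6.  -1.7  1.2] op 21.4 g 25.006222128868103
phi 149.2 r 90.8 crank 0.101 Ftan (resist) 2.18 Frad 5.91
```

Request:
arm_command(commands=[[0, 1.5, -3.9, 0, 0, 0, 15], [0, 2.2, -3.9, 0, 0, 0, 15], [0, 2.6, -3.6, 0, 0, 0, 15], [0, 2.8, -3.5, 0, 0, 0, 15], [0, 3, -3.4, 0, 0, 0, 15], [0, 3.2, -3.2, 0, 0, 0, 15], [0, 3.3, -3, 0, 0, 0, 15]])

```text
time: 14.57
eef_pos: [0.4875, -0.0093, 0.4605]
ee_rot: [0.0, 0.672, 0.741, 0.0]
ft_force: [0.1, -1.3, -11.4]
opening: 0.0208
grasp_force: 25.0
```

```bash
python3 - <<'E'
from h import *
rep2()
c=camera("scene"); i=c["color"][:,:,::-1][165:285,235:395]; cv2.imwrite("pics/s6.png",cv2.resize(i,None,fx=5,fy=5,interpolation=cv2.INTER_CUBIC))
E
```

```text
t 14.5667 grasp pt press mm [-26.7  96.6 296.5] yaw y 5.63 tilt [ 8.e-04  6.e-04 -1.e+00] F [  0.1  -1.3 -11.4] op 20.8 g 25.011244118213654
phi 128.4 r 91.3 crank 0.464 Ftan (resist) 7.12 Frad -8.91
```

View pics/s6.png

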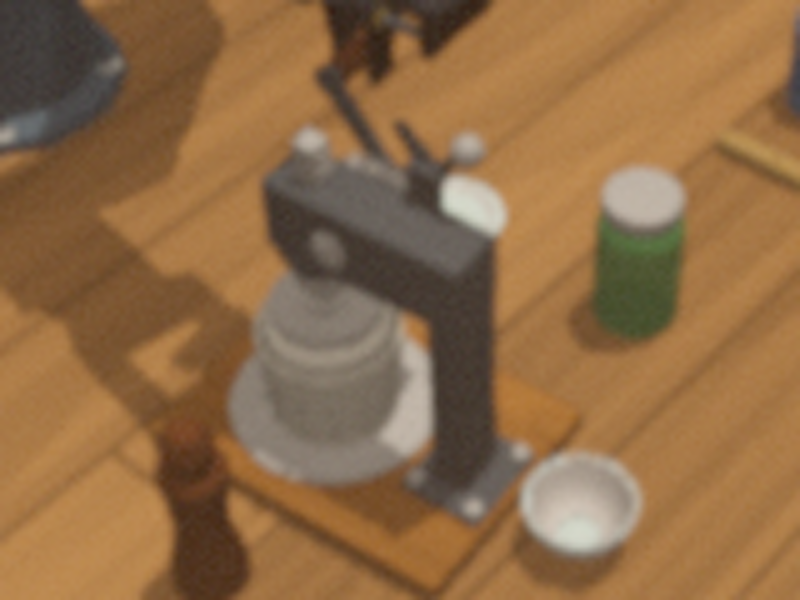

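The ball is over at (467,150), the ram and crank arm are rising, and the force at the handle is about 7 N. From here it goes in smaller steps.

Request:
arm_command(commands=[[0, 2.9, -1.0, 0, 0, 0, 15], [0, 2.2, -1.9, 0, 0, 0, 15], [0, 2.3, -1.6, 0, 0, 0, 15], [0, 2.4, -1.4, 0, 0, 0, 15], [0, 2.4, -1.2, 0, 0, 0, 15], [0, 0, 0, 0, 0, 0, 15]])

```text
time: 15.12
eef_pos: [0.4992, -0.008, 0.468]
ee_rot: [-0.0, 0.671, 0.741, 0.0]
ft_force: [-4.6, 0.1, -4.8]
opening: 0.0214
grasp_force: 25.0
```

```bash
python3 - <<'E'
from h import *
rep2()
E
```

```text
t 15.1167 grasp pt press mm [-15.1  96.7 304. ] yaw y 5.63 tilt [-3.e-04  7.e-04 -1.e+00] F [-4.6  0.1 -4.8] op 21.4 g 25.00929057598114
phi 119.7 r 91.0 crank 0.616 Ftan (resist) 6.37 Frad -1.94
```

Request:
arm_command(commands=[[0, 1.1, -0.6, 0, 0, 0, 15], [0, 1.1, -0.6, 0, 0, 0, 15], [0, 0, 0, 0, 0, 0, 15]])

```text
time: 15.37
eef_pos: [0.501, -0.0078, 0.469]
ee_rot: [-0.0, 0.671, 0.741, -0.0]
ft_force: [-5.6, 0.2, -3.5]
opening: 0.0216
grasp_force: 25.0
```

Request:
arm_command(commands=[[0, 1.1, -0.5, 0, 0, 0, 15], [0, 1.1, -0.6, 0, 0, 0, 15], [0, 0, 0, 0, 0, 0, 15]])

```text
time: 15.62
eef_pos: [0.5032, -0.0076, 0.4701]
ee_rot: [-0.001, 0.671, 0.741, -0.0]
ft_force: [-4.9, 0.6, -4.6]
opening: 0.0212
grasp_force: 25.0
```

Request:
arm_command(commands=[[0, 1.1, -0.5, 0, 0, 0, 15], [0, 1.2, -0.5, 0, 0, 0, 15], [0, 0, 0, 0, 0, 0, 15]])

```text
time: 15.87
eef_pos: [0.5054, -0.0074, 0.4711]
ee_rot: [-0.001, 0.671, 0.741, -0.0]
ft_force: [-5.1, 0.9, -4.0]
opening: 0.0211
grasp_force: 25.0
```

Request:
arm_command(commands=[[0, 1.1, -0.5, 0, 0, 0, 15], [0, 1.2, -0.5, 0, 0, 0, 15], [0, 0, 0, 0, 0, 0, 15]])

```text
time: 16.12
eef_pos: [0.5077, -0.0072, 0.4722]
ee_rot: [-0.001, 0.672, 0.741, -0.0]
ft_force: [-5.0, 0.5, -3.3]
opening: 0.0213
grasp_force: 25.0
```

Request:
arm_command(commands=[[0, 1.2, -0.5, 0, 0, 0, 15], [0, 1.2, -0.5, 0, 0, 0, 15], [0, 0, 0, 0, 0, 0, 15]])

```text
time: 16.37
eef_pos: [0.5101, -0.0069, 0.4732]
ee_rot: [-0.001, 0.671, 0.741, -0.0]
ft_force: [-5.5, 0.4, -2.7]
opening: 0.0213
grasp_force: 25.0
```

Request:
arm_command(commands=[[0, 1.2, -0.5, 0, 0, 0, 15], [0, 1.2, -0.4, 0, 0, 0, 15], [0, 0, 0, 0, 0, 0, 15]])

```text
time: 16.62
eef_pos: [0.5125, -0.0066, 0.4741]
ee_rot: [-0.001, 0.672, 0.741, -0.0]
ft_force: [-6.3, 0.5, -3.5]
opening: 0.0213
grasp_force: 25.0
```

Request:
arm_command(commands=[[0, 1.2, -0.5, 0, 0, 0, 15], [0, 1.2, -0.4, 0, 0, 0, 15], [0, 0, 0, 0, 0, 0, 15]])

```text
time: 16.87
eef_pos: [0.5148, -0.0064, 0.4749]
ee_rot: [-0.001, 0.672, 0.741, -0.0]
ft_force: [-5.4, 0.3, -3.8]
opening: 0.0214
grasp_force: 25.0
```

Request:
arm_command(commands=[[0, 1.2, -0.4, 0, 0, 0, 15], [0, 1.2, -0.4, 0, 0, 0, 15], [0, 0, 0, 0, 0, 0, 15]])

```text
time: 17.12
eef_pos: [0.5172, -0.0062, 0.4757]
ee_rot: [-0.001, 0.672, 0.741, -0.0]
ft_force: [-5.4, 1.0, -3.5]
opening: 0.0212
grasp_force: 25.0
```

Request:
arm_command(commands=[[0, 1.2, -0.4, 0, 0, 0, 15], [0, 1.2, -0.4, 0, 0, 0, 15], [0, 0, 0, 0, 0, 0, 15]])

```text
time: 17.37
eef_pos: [0.5196, -0.0059, 0.4764]
ee_rot: [-0.001, 0.671, 0.741, -0.0]
ft_force: [-5.6, 0.9, -3.5]
opening: 0.0211
grasp_force: 25.0
```

Request:
arm_command(commands=[[0, 1.2, -0.3, 0, 0, 0, 15], [0, 1.2, -0.3, 0, 0, 0, 15], [0, 0, 0, 0, 0, 0, 15]])

```text
time: 17.62
eef_pos: [0.5219, -0.0057, 0.477]
ee_rot: [-0.001, 0.672, 0.741, -0.0]
ft_force: [-5.7, -0.4, -4.2]
opening: 0.0212
grasp_force: 25.0
```

Request:
arm_command(commands=[[0, 1.2, -0.3, 0, 0, 0, 15], [0, 1.3, -0.3, 0, 0, 0, 15], [0, 0, 0, 0, 0, 0, 15]])

```text
time: 17.87
eef_pos: [0.5244, -0.0054, 0.4776]
ee_rot: [-0.001, 0.671, 0.741, -0.0]
ft_force: [-6.6, 0.8, -3.5]
opening: 0.0209
grasp_force: 25.0
```

Request:
arm_command(commands=[[0, 1.2, -0.3, 0, 0, 0, 15], [0, 1.2, -0.2, 0, 0, 0, 15], [0, 0, 0, 0, 0, 0, 15]])

```text
time: 18.12
eef_pos: [0.5268, -0.0052, 0.4781]
ee_rot: [-0.001, 0.671, 0.741, -0.0]
ft_force: [-5.7, 0.6, -3.8]
opening: 0.0213
grasp_force: 25.0
```

Request:
arm_command(commands=[[0, 1.2, -0.2, 0, 0, 0, 15], [0, 1.3, -0.2, 0, 0, 0, 15], [0, 0, 0, 0, 0, 0, 15]])

```text
time: 18.37
eef_pos: [0.5293, -0.0049, 0.4785]
ee_rot: [-0.001, 0.672, 0.741, -0.0]
ft_force: [-5.2, 0.4, -2.9]
opening: 0.0214
grasp_force: 25.0
```

Request:
arm_command(commands=[[0, 1.2, -0.2, 0, 0, 0, 15], [0, 1.3, -0.2, 0, 0, 0, 15], [0, 0, 0, 0, 0, 0, 15]])

```text
time: 18.62
eef_pos: [0.5317, -0.0047, 0.4789]
ee_rot: [-0.001, 0.672, 0.741, -0.0]
ft_force: [-6.3, 0.7, -2.9]
opening: 0.0212
grasp_force: 25.0
```

```bash
python3 - <<'E'
from h import *
rep2()
E
```

```text
t 18.6167 grasp pt press mm [ 17.4  96.7 314.9] yaw y 5.63 tilt [-0.0019  0.001  -1.    ] F [-6.3  0.7 -2.9] op 21.2 g 25.009247660636902
phi 98.0 r 90.8 crank 0.995 Ftan (resist) 6.55 Frad -2.01
```

Request:
arm_command(commands=[[0, 1.3, -0.1, 0, 0, 0, 15], [0, 1.2, -0.1, 0, 0, 0, 15], [0, 0, 0, 0, 0, 0, 15]])

```text
time: 18.87
eef_pos: [0.5342, -0.0044, 0.4792]
ee_rot: [-0.001, 0.671, 0.741, -0.0]
ft_force: [-6.0, 0.9, -3.3]
opening: 0.0212
grasp_force: 25.0
```

Request:
arm_command(commands=[[0, 1.3, -0.1, 0, 0, 0, 15], [0, 1.2, -0.1, 0, 0, 0, 15], [0, 0, 0, 0, 0, 0, 15]])

```text
time: 19.12
eef_pos: [0.5367, -0.0041, 0.4794]
ee_rot: [-0.001, 0.671, 0.741, -0.0]
ft_force: [-6.4, 0.8, -3.4]
opening: 0.021
grasp_force: 25.0
```

Request:
arm_command(commands=[[0, 1.3, -0.1, 0, 0, 0, 15], [0, 1.2, 0, 0, 0, 0, 15], [0, 0, 0, 0, 0, 0, 15]])

```text
time: 19.37
eef_pos: [0.5392, -0.0039, 0.4796]
ee_rot: [-0.001, 0.671, 0.741, -0.0]
ft_force: [-6.5, 1.2, -2.1]
opening: 0.0215
grasp_force: 25.0
```

Request:
arm_command(commands=[[0, 1.3, 0, 0, 0, 0, 15], [0, 1.2, 0, 0, 0, 0, 15], [0, 0, 0, 0, 0, 0, 15]])

```text
time: 19.62
eef_pos: [0.5417, -0.0036, 0.4796]
ee_rot: [-0.001, 0.671, 0.741, -0.0]
ft_force: [-6.3, 1.7, -2.0]
opening: 0.0213
grasp_force: 25.0
```

Request:
arm_command(commands=[[0, 1.3, 0, 0, 0, 0, 15], [0, 1.2, 0, 0, 0, 0, 15], [0, 0, 0, 0, 0, 0, 15]])

```text
time: 19.87
eef_pos: [0.5442, -0.0034, 0.4796]
ee_rot: [-0.001, 0.672, 0.741, -0.0]
ft_force: [-5.8, 0.1, -3.2]
opening: 0.0212
grasp_force: 25.0
```

Request:
arm_command(commands=[[0, 1.3, 0, 0, 0, 0, 15], [0, 1.2, 0.1, 0, 0, 0, 15], [0, 0, 0, 0, 0, 0, 15]])

```text
time: 20.12
eef_pos: [0.5467, -0.0031, 0.4796]
ee_rot: [-0.001, 0.671, 0.741, -0.0]
ft_force: [-7.0, 1.2, -2.3]
opening: 0.0212
grasp_force: 25.0
```

Request:
arm_command(commands=[[0, 1.3, 0.1, 0, 0, 0, 15], [0, 1.2, 0.1, 0, 0, 0, 15], [0, 0, 0, 0, 0, 0, 15]])

```text
time: 20.37
eef_pos: [0.5492, -0.0028, 0.4794]
ee_rot: [-0.001, 0.671, 0.741, -0.0]
ft_force: [-5.9, 1.2, -2.0]
opening: 0.021
grasp_force: 25.0
```

Request:
arm_command(commands=[[0, 1.3, 0.1, 0, 0, 0, 15], [0, 1.2, 0.1, 0, 0, 0, 15], [0, 0, 0, 0, 0, 0, 15]])

```text
time: 20.62
eef_pos: [0.5516, -0.0026, 0.4793]
ee_rot: [-0.001, 0.671, 0.741, -0.0]
ft_force: [-6.7, 0.8, -1.5]
opening: 0.0213
grasp_force: 25.0
```

Request:
arm_command(commands=[[0, 1.3, 0.1, 0, 0, 0, 15], [0, 1.2, 0.2, 0, 0, 0, 15], [0, 0, 0, 0, 0, 0, 15]])

```text
time: 20.87
eef_pos: [0.5541, -0.0023, 0.479]
ee_rot: [-0.001, 0.671, 0.741, -0.0]
ft_force: [-6.1, 1.5, -2.3]
opening: 0.0211
grasp_force: 25.0
```

Request:
arm_command(commands=[[0, 1.3, 0.2, 0, 0, 0, 15], [0, 1.2, 0.2, 0, 0, 0, 15], [0, 0, 0, 0, 0, 0, 15]])

```text
time: 21.12
eef_pos: [0.5566, -0.002, 0.4786]
ee_rot: [-0.001, 0.671, 0.741, 0.0]
ft_force: [-6.2, 1.8, -1.7]
opening: 0.021
grasp_force: 25.0
```

Request:
arm_command(commands=[[0, 1.2, 0.2, 0, 0, 0, 15], [0, 1.2, 0.2, 0, 0, 0, 15], [0, 0, 0, 0, 0, 0, 15]])

```text
time: 21.37
eef_pos: [0.5586, -0.0018, 0.4783]
ee_rot: [-0.002, 0.671, 0.741, -0.001]
ft_force: [-8.5, 1.4, -0.4]
opening: 0.0213
grasp_force: 25.0
```

The force is up about 2 N and the handle lags its command, so contact seems to be starting. Finer steps now.

Request:
arm_command(commands=[[0, 0.7, 0.1, 0, 0, 0, 15], [0, 0, 0, 0, 0, 0, 15]])

```text
time: 21.53
eef_pos: [0.5589, -0.0018, 0.4783]
ee_rot: [-0.002, 0.671, 0.741, -0.001]
ft_force: [-9.9, 0.9, 0.4]
opening: 0.0212
grasp_force: 25.0
```

```bash
python3 - <<'E'
from h import *
rep2()
E
```

```text
t 21.5333 grasp pt press mm [ 44.3  96.8 314.3] yaw y 5.64 tilt [-0.0044  0.001  -1.    ] F [-9.9  0.9  0.4] op 21.2 g 25.005850195884705
phi 80.9 r 90.4 crank 1.293 Ftan (resist) 9.66 Frad -1.13
```

Request:
arm_command(commands=[[0, 0.7, 0.1, 0, 0, 0, 15], [0, 0, 0, 0, 0, 0, 15], [0, 0, 0, 0, 0, 0, 15], [0, 0, 0, 0, 0, 0, 15]])

```text
time: 21.87
eef_pos: [0.5592, -0.0017, 0.4782]
ee_rot: [-0.002, 0.671, 0.741, -0.001]
ft_force: [-10.0, 0.7, 1.6]
opening: 0.021
grasp_force: 25.0
```

```bash
python3 - <<'E'
from h import *
rep2()
E
```

```text
t 21.8667 grasp pt press mm [ 44.4  96.8 314.2] yaw y 5.64 tilt [-5.4e-03  9.0e-04 -1.0e+00] F [-10.    0.7   1.6] op 21.0 g 25.005202889442444
phi 80.8 r 90.4 crank 1.295 Ftan (resist) 9.97 Frad -0.02
```

Request:
arm_command(commands=[[0, 0.6, 0.1, 0, 0, 0, 15], [0, 0, 0, 0, 0, 0, 15], [0, 0, 0, 0, 0, 0, 15], [0, 0, 0, 0, 0, 0, 15]])

```text
time: 22.2
eef_pos: [0.5595, -0.0017, 0.4782]
ee_rot: [-0.003, 0.671, 0.741, -0.002]
ft_force: [-12.1, 0.3, 2.7]
opening: 0.0211
grasp_force: 25.0
```

```bash
python3 - <<'E'
from h import *
rep2()
E
```

```text
t 22.2 grasp pt press mm [ 44.6  96.9 314.2] yaw y 5.64 tilt [-6.5e-03  8.0e-04 -1.0e+00] F [-12.1   0.3   2.7] op 21.1 g 25.00459223985672
phi 80.7 r 90.4 crank 1.296 Ftan (resist) 12.24 Frad 0.78
```

The collar bears snugly: the handle takes about 5.7 N above winding force, roughly 26 N at the collar. Relax the arm, open and rise clear.

Request:
arm_command(commands=[[0, -0.8, 0, 0, 0, 0, 15], [0, -0.8, -0.1, 0, 0, 0, 15], [0, -0.8, -0.1, 0, 0, 0, 15], [0, 0, 0, 0, 0, 0, 15]])

```text
time: 22.53
eef_pos: [0.5584, -0.0018, 0.4783]
ee_rot: [-0.001, 0.671, 0.741, 0.0]
ft_force: [-7.2, 1.4, -1.2]
opening: 0.0215
grasp_force: 25.0
```

```bash
python3 - <<'E'
from h import *
rep2()
E
```

```text
t 22.5333 grasp pt press mm [ 44.4  96.8 314.3] yaw y 5.64 tilt [-8.0e-04  1.3e-03 -1.0e+00] F [-7.2  1.4 -1.2] op 21.5 g 25.00810593366623
phi 80.8 r 90.5 crank 1.294 Ftan (resist) 6.78 Frad -2.32
```

Request:
arm_command(commands=[[0, -0.6, 0, 0, 0, 0, 15], [0, -0.6, 0, 0, 0, 0, 15], [0, 0, 0, 0, 0, 0, 15]])

```text
time: 22.78
eef_pos: [0.558, -0.0019, 0.4783]
ee_rot: [0.0, 0.671, 0.741, 0.001]
ft_force: [-4.0, 1.7, 0.2]
opening: 0.0211
grasp_force: 25.0
```

```bash
python3 - <<'E'
from h import *
rep2()
E
```

```text
t 22.7833 grasp pt press mm [ 44.3  96.8 314.3] yaw y 5.63 tilt [ 0.0016  0.0016 -1.    ] F [-4.   1.7  0.2] op 21.1 g 25.0100576877594
phi 80.9 r 90.5 crank 1.293 Ftan (resist) 3.75 Frad -0.39
```

Request:
arm_command(commands=[[0, -0.8, 0, 0, 0, 0, 15], [0, 0, 0, 0, 0, 0, 35], [0, 0, 0, 0, 0, 0, 60], [0, 0, 0, 0, 0, 0, 60], [0, 0, 0, 0, 0, 0, 60], [0, 0, -20, 0, 0, 0, 60], [0, 0, -30, 0, 0, 0, 60], [0, 0, -30, 0, 0, 0, 60], [0, 0, -30, 0, 0, 0, 60], [0, 0, 0, 0, 0, 0, 60], [0, 0, 0, 0, 0, 0, 60]])

```text
time: 23.7
eef_pos: [0.5574, -0.0028, 0.5901]
ee_rot: [0.003, 0.672, 0.741, 0.002]
ft_force: [-1.0, -1.3, -0.2]
opening: 0.0598
grasp_force: 0.0
```

```bash
python3 - <<'E'
from h import *
rep()
c=camera("scene"); i=c["color"][:,:,::-1][165:285,235:395]; cv2.imwrite("pics/s7.png",cv2.resize(i,None,fx=5,fy=5,interpolation=cv2.INTER_CUBIC))
for a in(1.25,1.29,0):
    t=np.radians(155)-a; print(a,[((proj(c,W([30+90*np.cos(t),y,225+90*np.sin(t)]))[0]-[235,165])*5).round() for y in(61,121)])
E
```

```text
t 23.7 grasp pt press mm [ 44.5  95.3 426.1] yaw y 5.61 tilt [ 0.0067 -0.0017 -1.    ] F [-1.  -1.3 -0.2] op 59.8 g 0.0
1.25 [array([404.,  90.]), array([456.,  44.])]
1.29 [array([409.,  93.]), array([460.,  46.])]
0 [array([303.,  99.]), array([355.,  55.])]
```

View pics/s7.png

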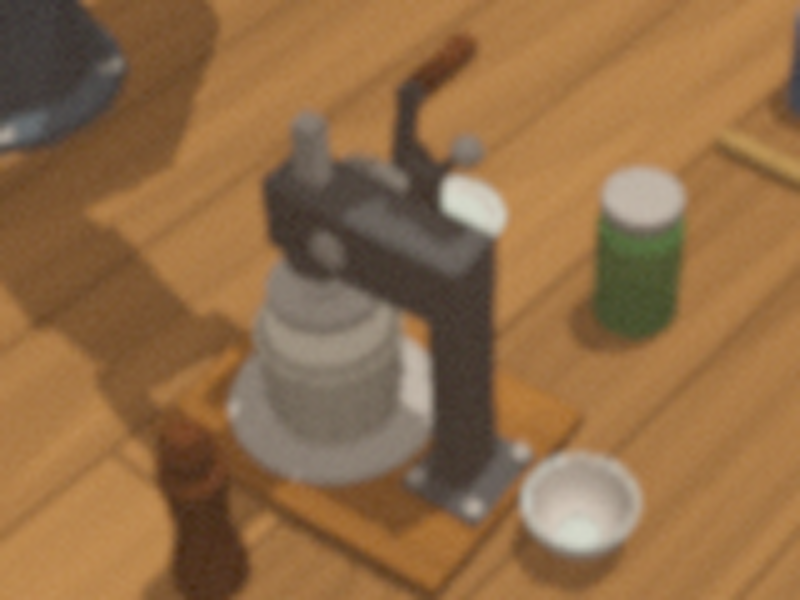

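The handle stands at about (415,88)-(470,42), as predicted for 1.29 rad. The ball lies over at (467,150), the ram is up at (310,125), and the gripper is clear. Handing in.

```bash
python3 -c "
from plant import workorder; print(workorder.finish_job())"
```

```text
the job is handed in; nothing more can be done
None
```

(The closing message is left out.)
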